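# Close up the load-cell case

## Robot

A 7-joint arm with a two-finger parallel gripper is mounted at the origin on the work surface. World frame = base frame: x ahead of the robot, y to its left, z up, the work surface at z = 0. Lengths are in mm, angles in rad, forces in N, time in s.
With the tool pointing down it reaches from about 400 to 925 mm from the base axis. Payload 5.6 kg.
Tool frame: the origin (TCP) lies on the centre line of the jaws, within the pads' length; the fingertips stand 11 mm ahead of it and the grasp point (between the pads) lies 8 mm behind it; z points along the fingers, y is the line along which they close (so a half turn about z gives the same grasp; the last joint's range is limited). The gripper opens to 85 mm and grips with 20 to 120 N. Pads are 22 mm wide; open, the fingers measure 114 mm over their backs; the gripper's body (76 mm by 85 mm) begins 54 mm behind the grasp point. The pads swing forward as they close: fully open they stand 13 mm farther back than shut.
Start: joints at [1.263, 0.468, -0.012, 1.603, 0.006, 1.071, -0.056], TCP at [170.074, -627.362, 242.29] pointing down, gripper open.
Joint ranges: [-2.53, 2.53], [-0.31, 2.02], [-1.57, 1.55], [0.28, 2.44], [-1.29, 4.43], [0.15, 1.84], [-2.92, 2.92]. Speed limits (rad/s): [2.57, 2.57, 3.14, 3.14, 3.14, 3.14, 3.14].

## Interface

Orientations are given as a unit quaternion [w, x, y, z].
In Python, from workcell import env gives the robot as it stands.
- The arm moves only by the shell command python3 -m handwheel 'ROWS' [OPENING] [FORCE]. ROWS is JSON, a list of rows, each a list of 6 numbers: the shift along the tool's x, y, z in m, then the turn, a rotation vector about the tool's x, y, z in degrees. In form: [[x, y, z, rx, ry, rz], ...]. A call has 1 to 12 rows; each row is the pose to reach, as a shift and turn from the pose commanded when the call began, along the tool's axes at that moment; what a row does not reach only later rows make up. A row lasts 1/12 s, in which the tool goes at most 41.7 mm and 7.16 degrees, less where a joint would pass 70% of its speed; a pose out of reach is approached as far as the arm can. A call with a gripper value outside its range is refused whole. OPENING is the closure, from -1 (fully open) to 1 (shut), so that 0 is half open, set as the call begins (- or left out, the last holds). The fingers move at their own pace and stop on an object; FORCE is the grip in N (left out, the last holds). Time passes only in rows, so rows that repeat a pose let the fingers close. It gives the time, the measured TCP pose, the force, the opening and the grip force at its end, in the units of the state.
- env.read_state(): the state, without advancing time (a new reading comes with each control period).
- env.snapshot(name): name is "scene" or "top" or "wrist"; returns a dict with "img" (400x640x3 uint8, red, green, blue), "vertical_fov" (degrees; the focal length in pixels is half the picture's height over the tangent of half this angle, whatever the lens; pixels are square), "cx", "cy" (the principal point, pixels), "extrinsics" (4x4, takes a point from camera to world coordinates); the wrist camera has in their place "T_tool_cam" (4x4, takes a point from camera to tool coordinates, whose origin is the TCP and whose axes are the flange's). Camera axes: x right, y up, looking along -z (the intrinsics and any distortion apply to the point x, -y, -z); pixel columns grow to the right and rows downward; lengths in mm; the calibration is good to about 2 mm. The wrist camera is an equidistant fisheye: a pixel r from the principal point sees the ray r / f radians off the axis. A picture is of the moment at which its call begins: read the wrist's pose just before it. There is no depth.
- env.sign_off(): hands the job in; it is judged then, once.
Trained networks look in a picture, given as the dict that the camera call returned (one of the last four; its "shot" number tells which), for a name from the list of things; names that differ only in an ending like _2 or _b are one class to them, and where a whole thing is asked for, a point or a joint stands for the part that bears it (a point fixed in the world has none). Each returns a list of dicts, best first, with "p" (0 to 1); they miss things now and then, are a little off and sometimes report something else, mostly with a low value. They report only what shows in the picture. A call takes as long as a camera call. They do not tell look-alikes from the thing itself.
- env.look_for(name, picture): "bbox" ([left, top, right, bottom] in pixels, round what is visible of it).
- env.trace(name, picture): "pixels" (400x640 bool, what is visible of it) and "bbox" ([left, top, right, bottom] in pixels, round what is visible of it).
- env.pinpoint(name, picture): "location" ([column, row] in pixels: a listed point, or the origin of a listed thing).
The state is a dict: "t": time; "joints": joint angles; "joint_vel": joint speeds; "effort": joint torques, N m; "ee_pos": TCP position; "ee_rot": TCP orientation; "ft_force": force on the tool from outside, world axes, zero at the start; "ft_torque": the same for the moment, N m; "opening": opening from 0.0 (shut) to 1.0 (fully open); "grip_force": force on a finger pad.
Only numpy, scipy, OpenCV 4.12 (cv2) and the standard library are available. Lean on these libraries where they do the work, as an engineer would, in place of code of your own. Each camera call takes 0.05 s, during which the arm holds its last target. There are 200 camera calls.

## Task

Close up the sensor case: first, with the fingertips, push the upright metal flap down until it lies flat over the load cell, and only then push the lid over and down until it is fully shut, without slamming it. Nothing needs gripping or lifting: leave the load cell in its pocket and the weight, jar and screwdriver beside the case where they are.

Things in the scene. Friction and masses are not known exactly. Their poses are not given: they have to be found in the camera images.
- case: Open grey plastic instrument case fixed to the bench, 240 mm along its x, 200 mm along its y, tray walls 70 mm high and 6 mm thick, lined with dark foam (foam top 50 mm above the bench). Origin: centre of its underside. Its z is up; the lid is hinged along its +y wall, the flap along its -y wall. On the outside of the -y wall a carrying handle sticks out 23 mm, 35 mm above the bench.
- lid (a joint): Angle of the lid (rad): 0 = shut, flat on the tray; about 1.57 = standing upright on the +y side of the case; stop at 1.9. Friction hinge: the lid stays at whatever angle it is left; it takes 1 to 4 N at the free edge to move it. The lid weighs about 0.35 kg.
- lid_hinge (a point): Point on the lid's hinge axis at the middle of its length; the axis runs along the case's x, at the top of the +y wall, at (0, 100, 70.5) mm in the case frame. Moves with the lid but only turns.
- lid_edge (a point): Middle of the lid's free edge on its outer face, 200 mm from the hinge. The lid is a grey shell 240 x 200 mm, 26 mm deep; its outer face looks to the case's +y while it stands upright and is on top, 96.5 mm above the bench, when shut.
- flap (a joint): Angle of the flap (rad): 0 = lying flat, its top face 60 mm above the bench (10 mm below the rim); about 1.57 = upright; stop at 1.75. It folds down towards the case's +y (towards the lid hinge). Friction hinge: it stays at whatever angle it is left; about 1 N at its free edge moves it.
- flap_hinge (a point): Point on the flap's hinge axis at the middle of its length; the axis runs along the case's x, just inside the -y wall, at (0, -84, 57.5) mm in the case frame.
- flap_edge (a point): Middle of the flap's free edge, 110 mm from its hinge. The flap is a plain aluminium plate 170 mm long (along the case's x), 110 mm from hinge to edge, 5 mm thick. Its middle plane passes through the hinge axis.
- cell_center (a point): Centre (half-way up) of the load cell: a loose steel puck, 68 mm diameter, 36 mm high with a stub on top, standing in a foam pocket of the case. The folded flap covers it with about 7 mm to spare.
- weight_center (a point): Centre of a loose brass weight, 44 mm diameter, 55 mm high, standing upright on the bench near the case. Leave alone.
- jar_center (a point): Centre of a loose small jar with a black cap, 48 mm diameter, 55 mm high, standing upright on the bench near the case. Leave alone.
- driver_grip (a point): Middle of the handle of a loose screwdriver, 170 mm long, lying on the bench near the case. Leave alone.
Things that resemble listed ones, but are neither listed nor needed, are in the scene too. There is more than one size of the part that bears cell_center; the job needs the smallest.

How it is judged (in metres and radians):
On the way, in this order (a step that is already met when the one before it is completed fails the run):
1. the flap lies flat (within 0.06 rad) while the lid is still open (above 0.7 rad) (value of joint flap below 0.06 rad and value of joint lid above 0.7 rad), for 0.2 s.
2. the lid is shut (within 0.035 rad) over the flat flap (value of joint lid below 0.035 rad and value of joint flap below 0.06 rad), for 0.2 s.
At the end, for the whole second after the job is handed in: The flap lies flat within 0.06 rad, the lid is shut within 0.035 rad (7 mm at its edge) and at rest, the load cell is in its pocket and the weight, jar and screwdriver are within 30 mm of where they stood (all of step 2 and velocity of joint lid between -0.05 and 0.05 rad/s and not (distance of any of weight_center, jar_center, driver_grip from where it was at the start of the episode above 0.03 m) and not (z of cell_center in the frame of case above 0.045 m or z of cell_center in the frame of case below 0.02 m)); the robot touches nothing.
It fails at once if the lid comes down (below 0.6 rad) on the flap still standing (above 0.3 rad) (value of joint lid below 0.6 rad and value of joint flap above 0.3 rad).
It fails at once if the lid is slammed (closing faster than 2.5 rad/s, about 0.5 m/s at its edge) (velocity of joint lid below -2.5 rad/s).
It fails at once if the load cell is lifted or knocked out of its pocket (more than 15 mm up) (z of cell_center in the frame of case above 0.045 m or z of cell_center in the frame of case below 0.02 m).
It fails at once if the weight, jar or screwdriver is moved more than 30 mm, lifted or carried (distance of any of weight_center, jar_center, driver_grip from where it was at the start of the episode above 0.03 m).
It also fails if it takes over 61 s, if anything falls off the work surface, if the arm or the gripper's body presses on something with over 40 N, if the wrist force passes 120 N, or if a joint passes its speed limit or range.

## Working session

There is one attempt and no reset: what is moved stays moved. The work goes in short steps, Python scripts to look and compute and a shell command to move; the robot and the scene stay as the last step left them, time stands still between calls to the robot, and variables do not carry over. Pictures are saved under pics/ and viewed, at most 10 in all, crops included, and the job is handed in when it is done.

```bash
mkdir -p pics; cat > h.py <<'E'
import numpy as np,cv2
from workcell import env
from scipy.spatial.transform import Rotation as R
def ray(s,p):
    h,w=s['img'].shape[:2]; f=h/2/np.tan(np.radians(s['vertical_fov']/2))
    d=np.array([(p[0]-s['cx'])/f,-(p[1]-s['cy'])/f,-1]); E=np.array(s['extrinsics'])
    return E[:3,3],E[:3,:3]@d
def atz(s,p,z):
    o,d=ray(s,p); return o+d*(z-o[2])/d[2]
def proj(s,P):
    E=np.array(s['extrinsics']);h=s['img'].shape[0]; f=h/2/np.tan(np.radians(s['vertical_fov']/2))
    q=E[:3,:3].T@(np.array(P)-E[:3,3]); return np.array([s['cx']+f*q[0]/-q[2],s['cy']-f*q[1]/-q[2]])
def tri(s1,p1,s2,p2):
    A=[];b=[]
    for s,p in((s1,p1),(s2,p2)):
        o,d=ray(s,p);d=d/np.linalg.norm(d);M=np.eye(3)-np.outer(d,d);A.append(M);b.append(M@o)
    return np.linalg.lstsq(np.vstack(A),np.hstack(b),rcond=None)[0]
E
python3 - <<'E'
from h import *
S={}
for n in('scene','top'):
    s=env.snapshot(n);S[n]=s;cv2.imwrite(f'pics/{n}0.png',s['img'][:,:,::-1])
    print(n,s['extrinsics'],s['vertical_fov'],s['cx'],s['cy'],[k for k in s])
    for t in['case','lid_hinge','lid_edge','flap_hinge','flap_edge','cell_center','weight_center','jar_center','driver_grip']:
        print(t,[(np.round(r['location']),round(r['p'],2)) for r in env.pinpoint(t,s)][:4])
print(env.read_state())
E
```

```text
scene [[-1.30653346e-01 -5.23818891e-01  8.41750244e-01  1.42819702e+03]
 [ 9.91420407e-01 -6.56823584e-02  1.13010639e-01  1.67885835e+01]
 [-3.90896651e-03  8.49293587e-01  5.27906358e-01  6.39902182e+02]
 [ 0.00000000e+00  0.00000000e+00  0.00000000e+00  1.00000000e+00]] 45.119320308726344 319.6389052934692 196.05329033021312 ['img', 'vertical_fov', 'cx', 'cy', 'extrinsics', 'shot']
case [(array([329., 228.]), 0.63)]
lid_hinge [(array([376., 196.]), 0.93)]
lid_edge [(array([404., 116.]), 0.67)]
flap_hinge [(array([291., 210.]), 0.88)]
flap_edge []
cell_center [(array([320., 219.]), 0.78), (array([323., 174.]), 0.76), (array([257., 177.]), 0.68)]
weight_center [(array([236., 249.]), 0.62)]
jar_center [(array([238., 205.]), 0.65), (array([303., 166.]), 0.32)]
driver_grip [(array([294., 287.]), 0.72)]
top [[ 2.95674433e-02  9.96572962e-01 -7.72534656e-02  4.87818731e+02]
 [-9.98828084e-01  2.64945908e-02 -4.05030357e-02 -1.03922252e+02]
 [-3.83174313e-02  7.83605022e-02  9.96188439e-01  9.36997058e+02]
 [ 0.00000000e+00  0.00000000e+00  0.00000000e+00  1.00000000e+00]] 53.24430074846
[... 591 characters left out ...]
'joints': array([ 1.26299468,  0.46747253, -0.01159494,  1.60267365,  0.00599318,
        1.07143261, -0.05628997]), 'joint_vel': array([-0.00233034,  0.00039545, -0.00024585,  0.00061422,  0.00038341,
        0.00193922,  0.00077675]), 'effort': array([-1.28455744e-03, -5.32232237e+01,  2.07564491e-02, -2.51633781e+01,
        1.14450671e-02,  1.39438351e-03,  1.66686982e-05]), 'ee_pos': array([ 170.07771582, -627.3668108 ,  242.31912616]), 'ee_rot': array([ 2.71702825e-05,  9.91252377e-01,  1.31980016e-01, -1.34004513e-05]), 'ft_force': array([0.76696468, 0.45134708, 0.66306115]), 'ft_torque': array([ 0.02611692, -0.0726748 , -0.00826217]), 'grip_force': 0.0, 'opening': 0.9992875747189677}
```

View pics/scene0.png

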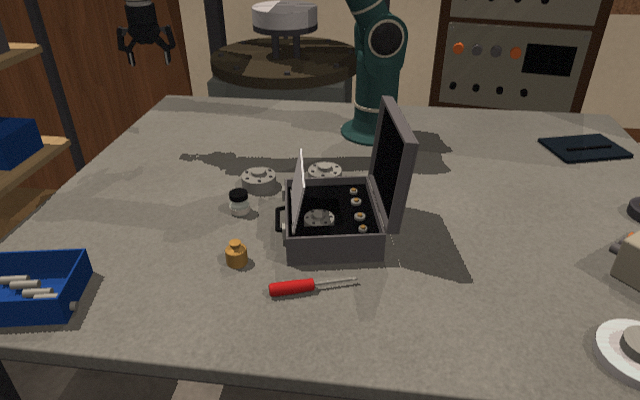

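View pics/top0.png

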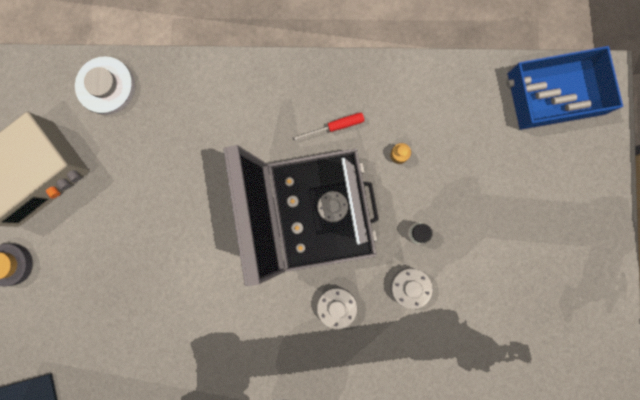

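The case is open near image centre: lid (top px ~235–277) on the world +y side, flap upright at top px ~350, handle at 372. Weight (402,152), jar (420,233) and two look-alike pucks stand near it.

```bash
cat > m.py <<'E'
from h import *
a=env.snapshot('scene');b=env.snapshot('top')
print('lid_hinge',tri(a,[376,196],b,[277,214]).round(),atz(b,[277,214],70.5).round())
print('flap_hinge',tri(a,[291,210],b,[362,205]).round(),atz(b,[362,205],57.5).round())
print('lid_edge',tri(a,[404,116],b,[235,216]).round())
print('cell',tri(a,[320,219],b,[333,205]).round())
print('weight',tri(a,[236,249],b,[402,154]).round(),'jar',tri(a,[238,205],b,[422,236]).round(),'driver',atz(b,[342,122],12).round())
r=env.trace('case',b)[0]
print('flap edge opts',[tri(a,[301,153],b,p).round() for p in([349,200],)])
m=env.trace('flap',a)
for n,s in(('scene',a),('top',b)):
  for t in('flap','lid'):
    for r in env.trace(t,s)[:2]:
      mm=r['pixels'].astype(np.uint8);c=cv2.findContours(mm,0,2)[0];c=max(c,key=cv2.contourArea)
      print(n,t,round(r['p'],2),r['bbox'],cv2.approxPolyDP(c,3,True)[:,0].tolist())
E
python3 m.py
```

```text
lid_hinge [534.  17.  88.] [535.  17.  70.]
flap_hinge [ 560. -166.   55.] [ 561. -169.   58.]
lid_edge [519.  62. 269.]
cell [ 560. -102.   36.]
weight [ 682. -258.   31.] jar [ 496. -308.   15.] driver [ 760. -121.   12.]
flap edge opts [array([ 558., -136.,  195.])]
scene flap 0.62 [292.7, 150.8, 306.4, 229.7] [[300, 151], [291, 186], [292, 231], [304, 190]]
scene lid 0.7 [366.7, 94.7, 419.9, 230.8] [[383, 96], [369, 178], [386, 234], [396, 234], [418, 144], [393, 98]]
top flap 0.82 [343.3, 158.0, 367.5, 245.2] [[343, 159], [356, 237], [362, 242], [366, 233], [353, 166]]
top lid 0.63 [226.8, 147.5, 283.3, 283.6] [[235, 145], [224, 151], [244, 281], [252, 284], [281, 272], [283, 260], [267, 165]]
```

```bash
python3 - <<'E'
import cv2
a=cv2.imread('pics/scene0.png');b=cv2.imread('pics/top0.png')
c=cv2.resize(a[90:270,220:430],None,fx=2.8,fy=2.8);d=cv2.resize(b[130:290,200:400],None,fx=3.5,fy=3.5)
cv2.imwrite('pics/c1.png',c);cv2.imwrite('pics/c2.png',d)
E
```

```text
(no output)
```

View pics/c2.png

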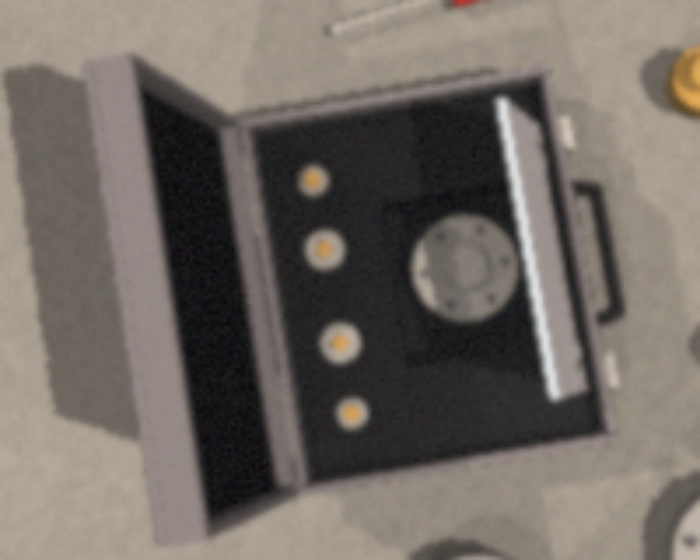

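```bash
python3 - <<'E'
from h import *
b=env.snapshot('top')
C={}
for k,p in {'-y+x':(549,72),'-y-x':(611,433),'+y+x':(237,122),'+y-x':(303,488)}.items():
    C[k]=atz(b,np.array(p)/3.5+[200,130],70);print(k,C[k].round())
c=sum(C.values())/4;x=(C['-y+x']+C['+y+x']-C['-y-x']-C['+y-x']);y=C['+y+x']+C['+y-x']-C['-y+x']-C['-y-x']
print('ctr',c,'lx',np.linalg.norm(x)/2,'ly',np.linalg.norm(y)/2,np.degrees(np.arctan2(x[1],x[0])),np.degrees(np.arctan2(y[1],y[0]))-90)
for k in((0,-84,57.5),(0,100,70.5)):
    th=np.arctan2(x[1],x[0]);print(c[:2]+R.from_euler('z',th).apply(k)[:2])
q=env.read_state()['ee_rot'];print(R.from_quat([*q[1:],q[0]]).as_matrix().round(3))
# flap edge
for p in((500,97),(552,402)): print('flapedge top',[atz(b,np.array(p)/3.5+[200,130],z).round() for z in(160,168)])
for p in((110,60),(180,540)): print('lid edge outer',[atz(b,np.array(p)/3.5+[200,130],z).round() for z in(255,270)])
E
```

```text
-y+x [ 679. -154.   70.]
-y-x [ 455. -197.   70.]
+y+x [643.  41.  70.]
+y-x [416.  -9.  70.]
ctr [548.36888827 -79.71601785  70.        ] lx 230.35748691803937 ly 195.7431599324771 11.607588738992641 11.161773951154885
[ 565.27033193 -161.99810097]
[528.24812201  18.23884301]
[[ 0.965  0.262 -0.   ]
 [ 0.262 -0.965 -0.   ]
 [-0.    -0.    -1.   ]]
flapedge top [array([ 645., -122.,  160.]), array([ 643., -122.,  168.])]
flapedge top [array([ 475., -155.,  160.]), array([ 475., -154.,  168.])]
lid edge outer [array([640.,  75., 255.]), array([637.,  71., 270.])]
lid edge outer [array([404.,  30., 255.]), array([406.,  27., 270.])]
```

```bash
python3 -m handwheel '[[0.04,-0.026,0,0,0,1],[0.08,-0.052,0,0,0,2],[0.12,-0.078,0,0,0,3],[0.15,-0.097,0,0,0,3.8],[0.18,-0.116,0,0,0,3.8],[0.21,-0.136,0,0,0,3.8],[0.24,-0.155,0,0,0,3.8],[0.27,-0.175,0,0,0,3.8],[0.30,-0.194,0,0,0,3.8],[0.33,-0.214,0,0,0,3.8],[0.36,-0.233,0,0,0,3.8],[0.39,-0.252,0,0,0,3.8]]' 1 20
cat > where.py <<'E'
from h import *
s=env.read_state();q=s['ee_rot'];M=R.from_quat([*q[1:],q[0]]).as_matrix()
th=np.radians(11.4);d=s['ee_pos']-[548,-80,0];c=R.from_euler('z',-th).apply(d)
print('t',s['t'],'case',c.round(1),'yaw in case',np.degrees(np.arctan2(M[1,0],M[0,0]))-11.4,'z',M[:,2].round(3),'F',s['ft_force'].round(1),s['opening'])
E
python3 where.py
```

```text
t: 2.45
ee_pos: [481.6, -280.7, 242.6]
ee_rot: [0.0, 0.995, 0.099, 0.0]
ft_force: [0.2, -0.6, 0.5]
opening: -0.002
grip_force: 0.0
t 2.45 case [-104.8 -183.6  242.6] yaw in case -0.035001484051443654 z [ 0. -0. -1.] F [ 0.2 -0.6  0.5] -0.0017949377919057638
```

```bash
python3 -m handwheel '[[0.03,-0.02,0,0,0,0],[0.06,-0.04,0,0,0,0],[0.09,-0.06,0,0,0,0],[0.105,-0.075,0,0,0,0],[0.105,-0.075,0.03,0,0,0],[0.105,-0.075,0.06,0,0,0],[0.105,-0.075,0.086,0,0,0],[0.105,-0.075,0.086,0,0,0]]'
python3 where.py
python3 - <<'E'
from h import *
a=env.snapshot('scene');b=env.snapshot('top')
d=np.hstack([cv2.resize(x['img'][u:u+180,v:v+160,::-1],None,fx=2.5,fy=2.5) for x,u,v in((a,60,230),(b,120,230))])
cv2.imwrite('pics/p1.png',d)
E
```

```text
t: 3.12
ee_pos: [565.3, -186.9, 151.1]
ee_rot: [-0.002, 0.995, 0.099, -0.004]
ft_force: [-1.4, -0.2, 0.0]
opening: 0.001
grip_force: 0.0
t 3.1167 case [  -4.2 -108.2  151.1] yaw in case -0.007013347068543396 z [-0.009  0.003 -1.   ] F [-1.4 -0.2  0. ] 0.0007694399904786974
```

View pics/p1.png

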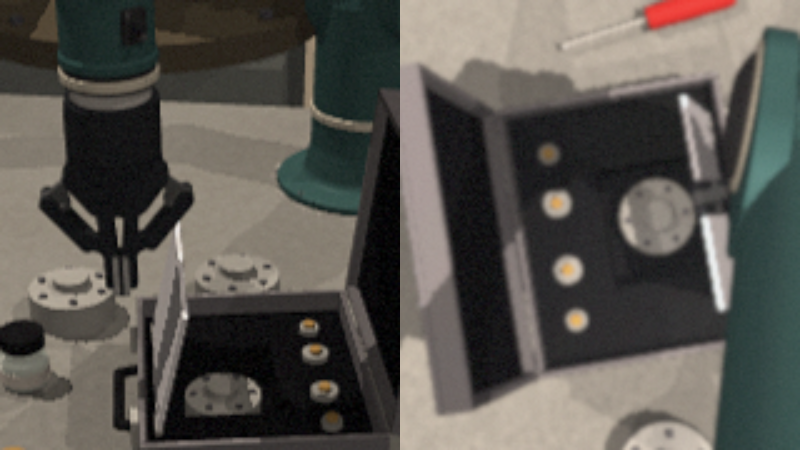

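The closed fingertips stand outside the flap, just below its edge; the flap is upright and the way is clear.

```bash
python3 -m handwheel '[[0,-0.018,-0.004,0,0,0],[0,-0.033,-0.004,0,0,0],[0,-0.046,-0.002,0,0,0],[0,-0.055,0.002,0,0,0],[0,-0.063,0.007,0,0,0],[0,-0.071,0.012,0,0,0],[0,-0.078,0.018,0,0,0],[0,-0.085,0.025,0,0,0],[0,-0.091,0.032,0,0,0],[0,-0.096,0.040,0,0,0],[0,-0.100,0.048,0,0,0],[0,-0.103,0.057,0,0,0]]'
python3 -m handwheel '[[0,-0.003,0.009,0,0,0],[0,-0.004,0.016,0,0,0],[0,-0.005,0.022,0,0,0],[0,-0.005,0.026,0,0,0],[0,-0.005,0.028,0,0,0],[0,-0.005,0.028,0,0,0]]'
python3 where.py
```

```text
t: 4.22
ee_pos: [548.2, -86.3, 98.3]
ee_rot: [-0.0, 0.995, 0.099, -0.0]
ft_force: [-0.0, 0.7, 1.0]
opening: -0.001
grip_force: 0.4
t: 4.72
ee_pos: [547.3, -82.1, 71.2]
ee_rot: [0.0, 0.995, 0.099, -0.0]
ft_force: [-0.2, 0.0, -1.0]
opening: -0.002
grip_force: 0.0
t 4.7167 case [-1.1 -2.  71.2] yaw in case -0.04430266774516767 z [-0.001 -0.    -1.   ] F [-0.2  0.  -1. ] -0.0024741070140175763
```

Press down a few mm more, watching the force.

```bash
python3 -m handwheel '[[0,0,0.002,0,0,0],[0,0,0.004,0,0,0],[0,0,0.005,0,0,0],[0,0,0.005,0,0,0],[0,0,0.005,0,0,0]]'
python3 - <<'E'
from h import *
a=env.snapshot('scene');b=env.snapshot('top')
d=np.hstack([cv2.resize(x['img'][u:u+180,v:v+160,::-1],None,fx=2.5,fy=2.5) for x,u,v in((a,90,270),(b,120,230))])
cv2.imwrite('pics/p2.png',d)
E
```

```text
t: 5.13
ee_pos: [547.7, -82.3, 70.5]
ee_rot: [0.001, 0.995, 0.099, 0.0]
ft_force: [-12.2, 1.8, 35.8]
opening: 0.001
grip_force: 18.0
```

View pics/p2.png

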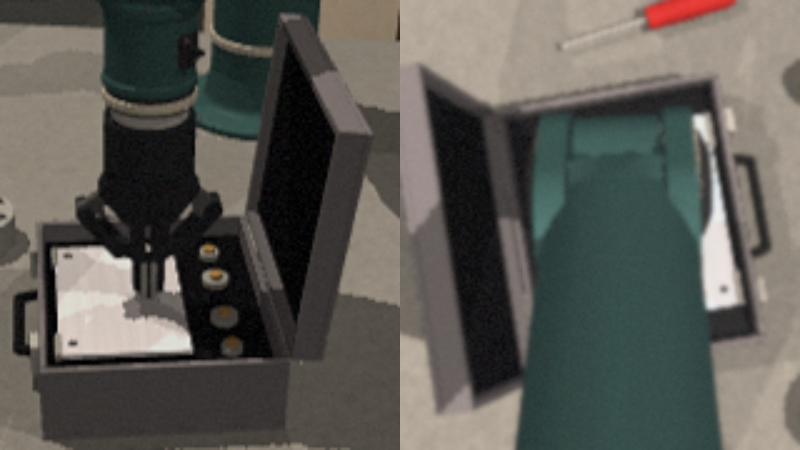

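Flap flat (tip at 59.5 mm, 36 N reaction); lid still open. Rising above the lid now.

```bash
python3 -m handwheel '[[0,0,-0.01,0,0,0],[0,0,-0.035,0,0,0],[0,0,-0.065,0,0,0],[0,0,-0.1,0,0,0],[0,0,-0.135,0,0,0],[0,0,-0.17,0,0,0],[0,0,-0.205,0,0,0],[0,0,-0.24,0,0,0],[0,0,-0.264,0,0,0],[0,0,-0.264,0,0,0]]'
python3 where.py
```

```text
t: 6.07
ee_pos: [550.1, -82.5, 336.5]
ee_rot: [0.002, 0.995, 0.099, 0.005]
ft_force: [0.1, 0.0, -0.8]
opening: 0.006
grip_force: 0.0
t 6.0667 case [  1.5  -2.9 336.5] yaw in case -0.07287430383636995 z [ 0.011 -0.002 -1.   ] F [ 0.1  0.  -0.8] 0.005635215563003881
```

```bash
python3 -m handwheel '[[0,-0.02,0,0,0,0],[0,-0.05,0,0,0,0],[0,-0.08,0,0,0,0],[0,-0.11,0,0,0,0],[0,-0.14,0,0,0,0],[0,-0.168,0,0,0,0],[0,-0.175,0,0,0,0],[0,-0.175,0,0,0,0],[0,-0.175,0,0,0,0]]'
python3 where.py
python3 - <<'E'
from h import *
a=env.snapshot('scene');b=env.snapshot('top')
d=np.hstack([cv2.resize(x['img'][u:u+180,v:v+160,::-1],None,fx=2.5,fy=2.5) for x,u,v in((a,50,310),(b,120,230))])
cv2.imwrite('pics/p3.png',d)
E
```

```text
t: 6.82
ee_pos: [513.0, 88.7, 329.8]
ee_rot: [0.0, 0.995, 0.099, -0.0]
ft_force: [1.0, -0.3, 1.2]
opening: -0.004
grip_force: 0.0
t 6.8167 case [ -1.  172.3 329.8] yaw in case -0.03959045104627812 z [-0.    -0.001 -1.   ] F [ 1.  -0.3  1.2] -0.0035950353312507025
```

View pics/p3.png

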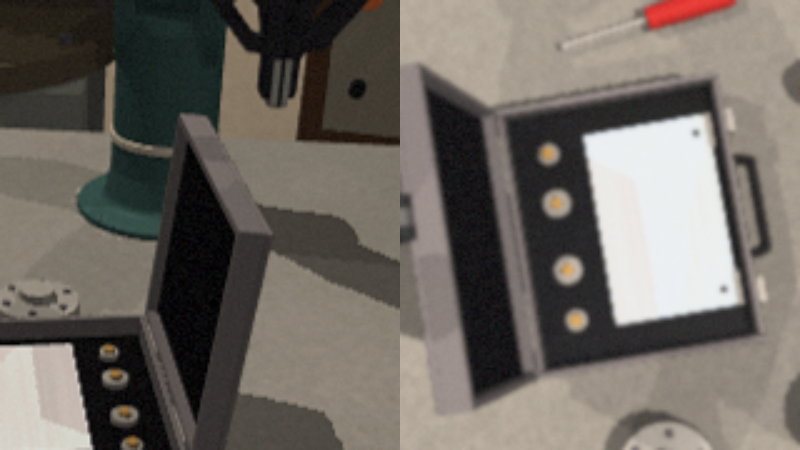

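Flap flat; the fingertips hang behind the standing lid's outer face. Descend, then push the lid along its arc.

```bash
python3 -m handwheel '[[0,0,0.025,0,0,0],[0,0,0.05,0,0,0],[0,0,0.066,0,0,0],[0,0,0.066,0,0,0],[0,0.01,0.067,0,0,0],[0,0.018,0.067,0,0,0],[0,0.028,0.067,0,0,0],[0,0.038,0.067,0,0,0],[0,0.048,0.067,0,0,0]]'
python3 where.py
```

```text
t: 7.67
ee_pos: [523.6, 41.6, 264.7]
ee_rot: [-0.0, 0.995, 0.099, 0.002]
ft_force: [-0.6, 3.7, 3.5]
opening: 0.003
grip_force: 1.9
t 7.6667 case [1.000e-01 1.241e+02 2.647e+02] yaw in case -0.051003246952607384 z [ 0.003  0.    -1.   ] F [-0.6  3.7  3.5] 0.003141366827404638
```

```bash
python3 -m handwheel '[[0,0.012,0,0,0,0],[0,0.024,0.001,0,0,0],[0,0.036,0.001,0,0,0],[0,0.048,0.003,0,0,0],[0,0.060,0.006,0,0,0],[0,0.072,0.01,0,0,0],[0,0.083,0.014,0,0,0],[0,0.094,0.019,0,0,0],[0,0.105,0.025,0,0,0],[0,0.115,0.031,0,0,0],[0,0.125,0.038,0,0,0],[0,0.134,0.046,0,0,0]]'
python3 where.py
```

```text
t: 8.67
ee_pos: [548.9, -90.3, 216.6]
ee_rot: [0.0, 0.995, 0.099, -0.0]
ft_force: [0.2, 0.8, 2.9]
opening: 0.003
grip_force: 1.3
t 8.6667 case [ -1.1 -10.3 216.6] yaw in case -0.055835588091117216 z [-0.    -0.001 -1.   ] F [0.2 0.8 2.9] 0.0031873424160655194
```

```bash
python3 -m handwheel '[[0,0.009,0.009,0,0,0],[0,0.017,0.017,0,0,0],[0,0.025,0.027,0,0,0],[0,0.032,0.037,0,0,0],[0,0.038,0.047,0,0,0],[0,0.044,0.058,0,0,0],[0,0.048,0.069,0,0,0],[0,0.053,0.080,0,0,0],[0,0.056,0.092,0,0,0],[0,0.058,0.101,0,0,0],[0,0.059,0.106,0,0,0],[0,0.059,0.109,0,0,0]]'
python3 -m handwheel '[[0,0,0.001,0,0,0],[0,0,0.003,0,0,0],[0,0,0.004,0,0,0],[0,0,0.005,0,0,0],[0,0,0.005,0,0,0]]'
```

```text
t: 9.67
ee_pos: [559.8, -147.0, 107.4]
ee_rot: [-0.0, 0.995, 0.099, -0.001]
ft_force: [-8.5, -0.4, 25.8]
opening: 0.002
grip_force: 12.8
t: 10.08
ee_pos: [559.9, -147.0, 107.3]
ee_rot: [0.001, 0.995, 0.099, -0.001]
ft_force: [-12.5, 0.5, 30.6]
opening: 0.001
grip_force: 15.8
```

Lid bottomed at exactly the expected 96.5 mm (tip 96.3) with 30 N. Retreat and check.

```bash
python3 -m handwheel '[[0,0,-0.008,0,0,0],[0,0,-0.03,0,0,0],[0,0,-0.06,0,0,0],[0,0,-0.095,0,0,0],[0,0,-0.13,0,0,0],[0,0,-0.165,0,0,0],[0,0,-0.18,0,0,0],[0,0,-0.18,0,0,0],[0,0,-0.18,0,0,0]]'
python3 - <<'E'
from h import *
a=env.snapshot('scene')
cv2.imwrite('pics/p4.png',cv2.resize(a['img'][90:310,190:450,::-1],None,fx=2.5,fy=2.5))
E
```

```text
t: 10.83
ee_pos: [560.6, -146.3, 284.1]
ee_rot: [0.0, 0.995, 0.099, 0.001]
ft_force: [-0.7, -0.1, -0.6]
opening: -0.0
grip_force: 0.0
```

View pics/p4.png

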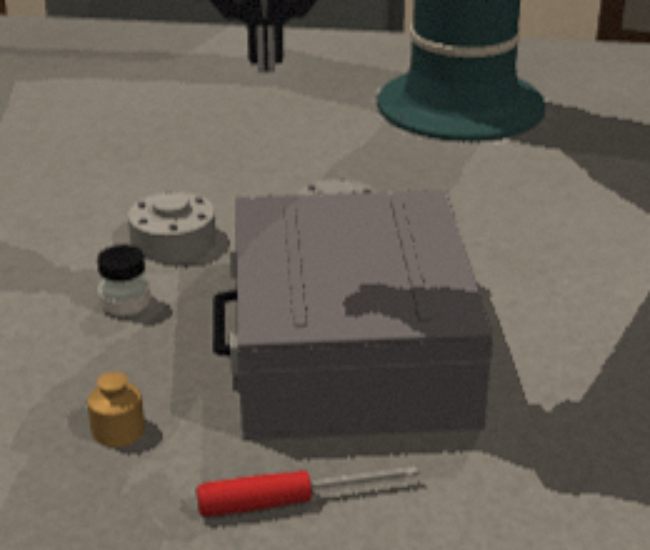

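The lid is shut flush, and the jar (120,280), weight (115,410) and screwdriver (255,490) stand untouched.

```bash
python3 -c "
from workcell import env
print(env.sign_off())"
```

```text
the job is handed in; nothing more can be done
None
```

The job is handed in at about 11 s: the flap was pushed flat first, then the lid was eased shut at about 0.8 rad/s. The jar, weight and screwdriver look undisturbed in the last picture, and the verdict itself was not reported back.

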